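Clamp a trolley caster in the bench jig and bring its tyre valve to the top

TASK

The door trolley's big pneumatic caster has a soft tyre: get it ready for pumping. Without tipping it over, set it down with its base plate flat in the pocket of the plywood jig, tyre valve on the side away from the toggle clamp, and push the clamp handle down until it locks over the plate. Then turn the wheel until the valve is at the top, let go, and leave the other things on the bench where they are.

Things in the scene. Friction and masses are not known exactly. Their poses are not given: they have to be found in the camera images.
- caster: rigid pneumatic caster, about 0.8 kg, standing wheel up on its steel plate, 110 x 140 x 5 mm (x, y). Two fork legs, outer faces at y = +-42, 34 mm wide in x, reach 117 mm up. Origin: centre of the plate's underside; z up; the valve is on its -y side. Liftable by the tyre, pinched across its width from above. In the jig its axes lie parallel to the jig's, same way round.
- axle (a point): centre of the caster's wheel, on the axle (along the caster's y), 100 mm above the plate's underside. Rubber tyre 150 mm in diameter, 45 mm wide: sidewalls at y = +-22.5 mm inside 60 mm radius, rounded tread outside; its top is 175 mm above the plate's underside. Axes: those of the caster.
- caster_wheel (a joint): turn of the wheel about the caster's +y, rad: 0 = valve at the top; growing values carry the valve from the top towards the caster's +x. Turns endlessly against light friction (0.06 N m), stays where it is left. At the start the valve is down between the fork legs, at least 95 degrees from the top.
- valve (a point): outer end of the tyre valve: a short stem with a bare metal cap 12 mm thick that sticks out sideways (-y of the caster) 34 mm from the axle; its end is 35.5 mm from the wheel's middle plane, 13 mm beyond the sidewall. Its axes turn with the wheel: z points from the axle through the valve towards the tread.
- jig: plywood board screwed to the bench, 190 x 280 x 18 mm (x -95 to 95, y -105 to 175), with a pocket 118 x 148 mm (x, y) for the plate between wooden stop strips 10 mm high, bevelled 45 degrees inwards; its floor is the board's top, 18 mm above the bench. Origin: on the bench under the pocket's centre; z up. The toggle clamp stands on the +y side, its arm's pivot 110 mm from the pocket's centre.
- clamp_handle (a joint): toggle clamp handle, rad: 0 = open (handle up at 63 degrees from level, arm swung up clear of the pocket), 1.1 = locked (handle level towards the jig's +y, arm down on the plate). Sprung over centre: takes about 5 N at the grip, springs back open if let go before 0.8, snaps home beyond it. Pivot at (0, 134, 46) mm in the jig's frame, axis along the jig's x.
- clamp_grip (a point): point on the upper side of the clamp handle's black grip (20 mm wide, 16 mm thick, 75 mm long), 85 mm from the handle's pivot; when locked it is at (0, 219, 60) mm in the jig's frame.
- hinge_butt: bystander: brass butt hinge lying open, 90 x 100 x 11 mm; origin: centre of its underside
- tape_measure: bystander: tape measure, 75 x 38 x 66 mm; origin: centre of its underside
- screwdriver: bystander: screwdriver about 200 mm long, lying in front of the jig; origin: middle of its underside
- wrench: bystander: open-ended wrench 160 mm long; origin: middle of its underside
- offcut: bystander: pine offcut 70 x 110 x 32 mm; origin: centre of its underside
- door_knob: bystander: steel door knob standing on its rose, 64 mm wide, 66 mm high; origin: centre of its underside
- small_caster: bystander: small swivel caster with a 50 mm solid wheel, 75 mm high; not the one to work on; origin: centre of its plate's underside
Not all that is in view belongs to the job. Leave any green look-alike of the caster alone.

How it is judged:
By the outcome, as a careful person would: the job done as asked, in the order asked, and still so for the second after the job is handed in, with the robot touching nothing.
It also fails if it takes over 70 s, if anything falls off the work surface, if the arm or the gripper's body presses on something with over 40 N, if the wrist force passes 120 N, or if a joint passes its speed limit or range.

ROBOT

A 6-joint arm with a two-finger parallel gripper is mounted at the origin on the work surface. World frame = base frame: x ahead of the robot, y to its left, z up, the work surface at z = 0. Lengths are in mm, angles in rad, forces in N, time in s.
With the tool pointing down it reaches from about 325 to 900 mm from the base axis. Payload 6.1 kg.
Tool frame: the origin (TCP) lies midway between the tips of the shut fingers; the grasp point (between the pads) lies 19 mm behind it; z points along the fingers, y is the line along which they close (so a half turn about z gives the same grasp; the last joint's range is limited). The gripper opens to 87 mm and grips with 3 to 60 N. Pads are 19 mm wide; open, the fingers measure 117 mm over their backs; the gripper's body (75 mm by 190 mm) begins 51 mm behind the grasp point.
Start: joints at [-1.349, 0.22, 1.526, -0, 1.395, -0.126], TCP at [213.012, -587.573, 222.538] pointing down, gripper open.
Joint ranges: [-2.98, 2.98], [-0.91, 2.08], [0.09, 2.57], [-1.24, 4.39], [0.2, 2.65], [-2.68, 2.68]. Speed limits (rad/s): [2.57, 2.57, 3.01, 3.14, 3.14, 3.14].

INTERFACE

Orientations are given as [roll, pitch, yaw] about the fixed x, y, z axes, in that order (R = Rz(yaw) Ry(pitch) Rx(roll)).
In Python, from workcell import * gives the robot as it stands.
- The arm moves only by the shell command python3 -m crank 'ROWS' [OPENING] [FORCE]. ROWS is text: rows parted by semicolons, each of 6 numbers parted by spaces: the shift along the world's x, y, z in m, then the turn, a rotation vector about the world's x, y, z in rad. In form: tx ty tz ax ay az; .... A call has 1 to 10 rows; each row is the pose to reach, as a shift and turn from the pose commanded when the call began; what a row does not reach only later rows make up. A row lasts 1/8 s, in which the tool goes at most 62.5 mm and 10.7 degrees, less where a joint would pass 70% of its speed; a pose out of reach is approached as far as the arm can. A call with a gripper value outside its range is refused whole. OPENING is the closure in counts, from 0 (fully open) to 255 (shut), set as the call begins (- or left out, the last holds). The fingers move at their own pace and stop on an object; FORCE is the grip in N (left out, the last holds). Time passes only in rows, so rows that repeat a pose let the fingers close. It gives the time, the measured TCP pose, the force, the opening and the grip force at its end, in the units of the state.
- state(): the state, without advancing time (a new reading comes with each control period).
- snapshot(name): name is "scene" or "top"; returns a dict with "image" (384x512x3 uint8, red, green, blue), "K" (3x3 intrinsics, pixels), "R" (3x3) and "t" (3): a world point X has camera coordinates R X + t. Camera axes: x right, y down, z forward; pixel columns grow to the right and rows downward; lengths in mm; the calibration is good to about 2 mm. A picture is of the moment at which its call begins. There is no depth.
- hand_in(): hands the job in; it is judged then, once.
Trained networks look in the newest picture that a camera, given by its name, has taken for a name from the list of things; names that differ only in an ending like _2 or _b are one class to them, and where a whole thing is asked for, a point or a joint stands for the part that bears it (a point fixed in the world has none). Each returns a list of dicts, best first, with "confidence" (0 to 1); they miss things now and then, are a little off and sometimes report something else, mostly with a low value. They report only what shows in the picture. A call takes as long as a camera call. They do not tell look-alikes from the thing itself.
- recognise(camera, name): "uv" ([column, row] in pixels, amid what is visible of it).
The state is a dict: "t": time; "q": joint angles; "qvel": joint speeds; "joint_torque": joint torques, N m; "eef_pos": TCP position; "tcp_rot": TCP orientation; "contact_force": force on the tool from outside, world axes, zero at the start; "wrist_torque": the same for the moment, N m; "opening": finger opening in mm; "grasp_force": force on a finger pad.
Only numpy, scipy, OpenCV 4.12 (cv2) and the standard library are available. Lean on these libraries where they do the work, as an engineer would, in place of code of your own. Each camera call takes 0.05 s, during which the arm holds its last target. There are 200 camera calls.

## Working session

There is one attempt and no reset: what is moved stays moved. The work goes in short steps, Python scripts to look and compute and a shell command to move; the robot and the scene stay as the last step left them, time stands still between calls to the robot, and variables do not carry over. Pictures are saved under pics/ and viewed, at most 10 in all, crops included, and the job is handed in when it is done.

```bash
mkdir -p pics; ls; cat > h.py <<'E'
from workcell import *
import numpy as np, cv2
def snap(n,f=None,crop=None,s=1):
    d=snapshot(n)
    if f:
        im=d["image"][:,:,::-1]
        if crop: a,b,c,e=crop; im=im[b:e,a:c]
        cv2.imwrite("pics/"+f,cv2.resize(im,None,fx=s,fy=s,interpolation=cv2.INTER_CUBIC))
    return d
def P(d): return np.array(d["K"])@np.c_[np.array(d["R"]),np.array(d["t"])]
def proj(d,X):
    X=np.atleast_2d(X); h=(P(d)@np.c_[X,np.ones(len(X))].T).T; return h[:,:2]/h[:,2:]
def onz(d,uv,z):
    K=np.array(d["K"]);R=np.array(d["R"]);t=np.array(d["t"])
    c=-R.T@t; r=R.T@np.linalg.inv(K)@[uv[0],uv[1],1]; return c+r*(z-c[2])/r[2]
E
python3 - <<'E'
from h import *
for n in("scene","top"):
    d=snap(n,n+"0.png",s=1.5); print(n,(-np.array(d["R"]).T@d["t"]).round())
    for k in["caster","axle","valve","jig","clamp_handle","clamp_grip","small_caster","hinge_butt","tape_measure","screwdriver","wrench","offcut","door_knob"]:
        print(k,[(np.round(r["uv"]).tolist(),round(r["confidence"],2),onz(d,r["uv"],0).round()[:2].tolist()) for r in recognise(n,k)][:3])
print(state())
E
```

```text
pics
scene [1055.  700. 1082.]
caster [([253.0, 129.0], 0.67, [226.0, -403.0]), ([201.0, 159.0], 0.66, [528.0, -376.0])]
axle [([256.0, 130.0], 0.88, [218.0, -391.0]), ([198.0, 155.0], 0.62, [526.0, -406.0]), ([276.0, 203.0], 0.53, [430.0, 12.0])]
valve [([198.0, 146.0], 0.9, [493.0, -456.0]), ([253.0, 120.0], 0.61, [185.0, -461.0])]
jig [([254.0, 164.0], 0.68, [367.0, -210.0])]
clamp_handle []
clamp_grip [([268.0, 232.0], 0.55, [541.0, 98.0])]
small_caster [([216.0, 136.0], 0.75, [391.0, -469.0])]
hinge_butt [([336.0, 230.0], 0.56, [342.0, 242.0])]
tape_measure [([256.0, 162.0], 0.8, [356.0, -216.0]), ([196.0, 156.0], 0.64, [536.0, -404.0])]
screwdriver [([277.0, 202.0], 0.63, [426.0, 8.0])]
wrench [([198.0, 154.0], 0.73, [523.0, -411.0]), ([206.0, 242.0], 0.63, [740.0, 0.0])]
offcut [([348.0, 289.0], 0.68, [479.0, 426.0])]
door_knob [([179.0, 208.0], 0.54, [740.0, -195.0])]
top [ 423.  -43. 1562.]
caster [([346.0, 268.0], 0.88, [263.0, -351.0]), ([349.0, 179.0], 0.59, [551.0, -357.0])]
axle [([346.0, 182.0], 0.9, [543.0, -346.0])]
valve [([355.0, 182.0], 0.61, [541.0, -377.0]), ([3
[... 649 characters left out ...]
y([-1.34908897e+00,  2.20366969e-01,  1.52647329e+00,  9.03573168e-06,
        1.39469534e+00, -1.26084813e-01]), 'qvel': array([-1.83585332e-04, -1.09277982e-03, -7.42721691e-06, -1.16355745e-03,
        1.48168538e-03,  3.45772158e-05]), 'joint_torque': array([ 3.34072074e-04, -4.94554138e+01, -3.87702262e+01,  6.99541555e-02,
        4.67100623e-02,  3.34323971e-06]), 'eef_pos': array([ 213.02488997, -587.58691284,  222.57228057]), 'tcp_rot': array([ 3.14153493e+00, -1.65030001e-06,  3.47790587e-01]), 'contact_force': array([-3.85174136e-01,  1.45694960e-02, -1.32964575e-04]), 'wrist_torque': array([-0.01057783, -0.10750932,  0.0104641 ]), 'grasp_force': 0.0, 'opening': 86.63253399649767}
```

View pics/scene0.png

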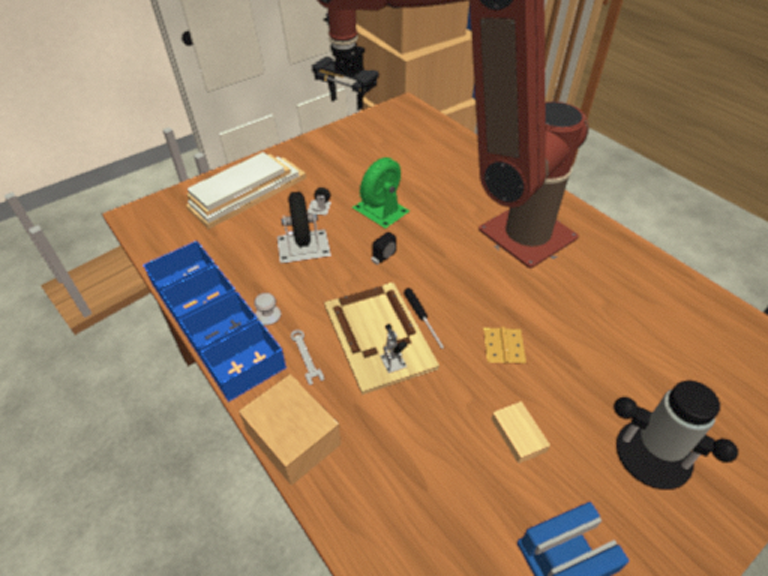

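View pics/top0.png

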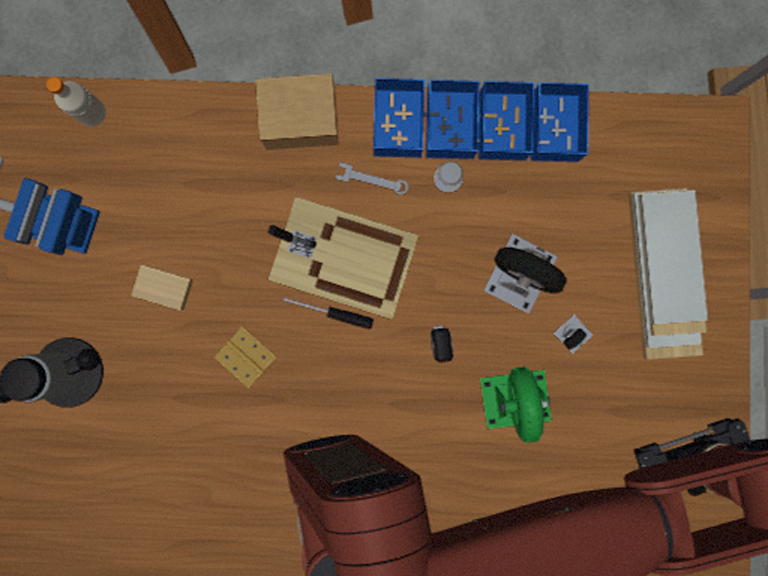

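The green caster at scene (253,129) / top (346,268) is the look-alike. The small caster at top (382,222) isn't the one either. The black-tyred caster at scene (201,159) / top (350,180) fits the description, so I'll check it in a close crop.

```bash
python3 - <<'E'
from h import *
a=snap("scene")["image"][115:185,170:240,::-1]; b=snap("top")["image"][145:215,315:385,::-1]
c=snap("top")["image"][125:215,170:285,::-1]
r=lambda x,h:cv2.resize(x,(int(x.shape[1]*h/x.shape[0]),h),interpolation=cv2.INTER_CUBIC)
cv2.imwrite("pics/c1.png",np.vstack([np.hstack([r(a,390),r(b,390)])]))
cv2.imwrite("pics/c2.png",r(c,600)); 
E
```

```text
(no output)
```

View pics/c1.png

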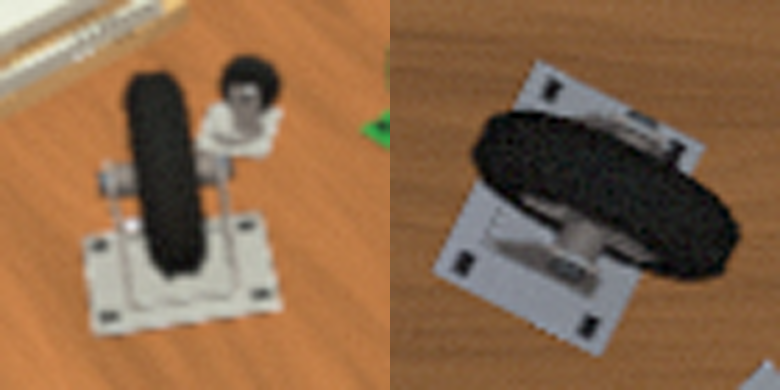

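View pics/c2.png

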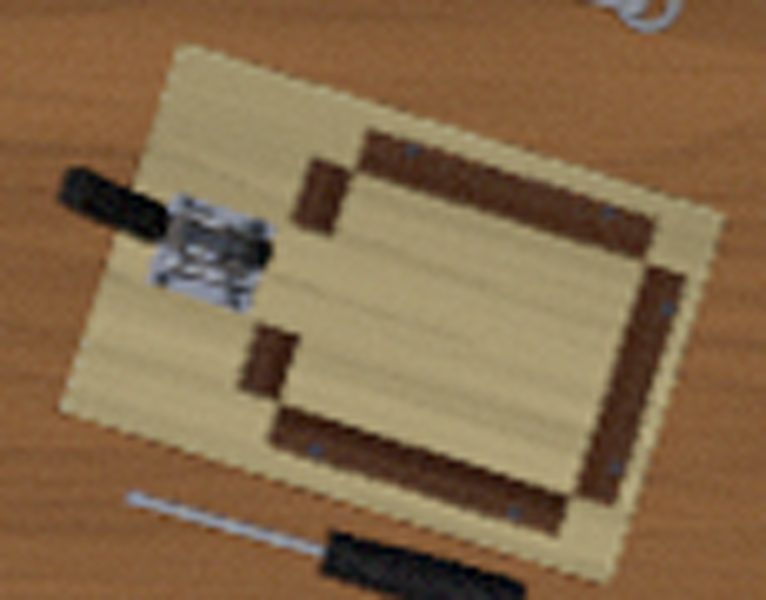

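The crop shows that the black tyre on the grey plate is the right caster. There's a bright spot on its left side at about scene px (194,156), probably the valve. Next I'll fit the poses and test that idea.

```bash
python3 - <<'E'
from h import *
from scipy.optimize import least_squares
d=snap("top"); s=snap("scene")
def rect(uv,z,w):  # fit
    X=np.array([onz(d,u,z)[:2] for u in uv]); return X
cb=np.array([[150,60],[315,148],[210,355],[43,272]])/5.571+[315,145]-0.4
C=rect(cb,5,0); print("caster corners",C.round(1).tolist(),"c",C.mean(0), [np.linalg.norm(C[i]-C[i-1]).round(1) for i in range(4)])
jb=np.array([[180,42],[728,212],[610,583],[62,408]])/6.667+[170,125]-0.4
J=rect(jb,18,0); print("jig",J.round(1).tolist(),[np.linalg.norm(J[i]-J[i-1]).round(1) for i in range(4)])
def fit(X,L):
    f=lambda p:(np.array([[np.cos(p[2]),-np.sin(p[2])],[np.sin(p[2]),np.cos(p[2])]])@L.T).T+p[:2]-X
    r=least_squares(lambda p:f(p).ravel(),[*X.mean(0),-.3]); return r.x,r.cost
# jig corners in image order: TL(+x,+y),TR(+x,-y),BR,BL
print(fit(J,np.array([[95,175],[95,-105],[-95,-105],[-95,175]])))
# caster: try y axis such that -y = world +x
# corners: TL=(+X,+Y), TR(+X,-Y), BR(-X,-Y), BL(-X,+Y)
for nm,L in (("-y=+X",[[55,-70],[-55,-70],[-55,70],[55,70]]),("-y=-X",[[-55,70],[55,70],[55,-70],[-55,-70]])):
    p,c=fit(C,np.array(L,float)); print(nm,p,c)
    R=np.array([[np.cos(p[2]),-np.sin(p[2]),0],[np.sin(p[2]),np.cos(p[2]),0],[0,0,1]])
    for a in (95,120,150,180,210,240,265):
        v=[34*np.sin(np.radians(a)),-35.5,100+34*np.cos(np.radians(a))]
        X=R@v+[p[0],p[1],0]; us=proj(s,X)[0]; ut=proj(d,X)[0]
        print(a,"scenecrop",((us-[170,115])*5.571).round(),"topcrop",((ut-[315,145])*5.571+[390,0]).round())
E
```

```text
caster corners [[627.8, -329.9], [578.8, -427.1], [456.2, -367.8], [501.8, -269.8]] c [ 541.14735828 -348.65659571] [np.float64(139.6), np.float64(108.9), np.float64(136.2), np.float64(108.1)]
jig [[692.8, 144.2], [617.0, -124.8], [435.6, -72.4], [512.6, 195.0]] [np.float64(187.2), np.float64(279.4), np.float64(188.9), np.float64(278.3)]
(array([ 5.54917272e+02,  1.84404647e+00, -2.77633580e-01]), np.float64(3.022841358195662))
-y=+X [ 541.14735828 -348.65659571    1.12178943] 4.9140062609404485
95 scenecrop [120. 211.] topcrop [574. 109.]
120 scenecrop [122. 222.] topcrop [576. 115.]
150 scenecrop [122. 224.] topcrop [592. 128.]
180 scenecrop [121. 213.] topcrop [617. 143.]
210 scenecrop [118. 193.] topcrop [646. 156.]
240 scenecrop [115. 170.] topcrop [671. 164.]
265 scenecrop [112. 151.] topcrop [685. 165.]
-y=-X [ 541.14735828 -348.65659571   -2.01980316] 4.9140062608762145
95 scenecrop [208. 138.] topcrop [627. 280.]
120 scenecrop [210. 157.] topcrop [614. 278.]
150 scenecrop [214. 180.] topcrop [589. 268.]
180 scenecrop [217. 200.] topcrop [560. 255.]
210 scenecrop [219. 210.] topcrop [535. 240.]
240 scenecrop [220. 208.] topcrop [519. 229.]
265 scenecrop [219. 198.] topcrop [516. 223.]
```

```bash
python3 -m crank '0.041 0.030 0.02 0 0 0.097;0.082 0.060 0.02 0 0 0.194;0.123 0.090 0.02 0 0 0.290;0.164 0.120 0.02 0 0 0.387;0.205 0.149 0.02 0 0 0.484;0.246 0.179 0.01 0 0 0.58;0.287 0.209 0 0 0 0.677;0.328 0.239 0 0 0 0.774;0.328 0.239 0 0 0 0.774' 0 40
python3 - <<'E'
from h import *
a=snap("scene")["image"][75:175,150:250,::-1]; b=snap("top")["image"][130:230,300:400,::-1]
cv2.imwrite("pics/c3.png",cv2.resize(np.hstack([a,b]),(800,400),interpolation=cv2.INTER_CUBIC))
E
```

```text
t: 2.78
eef_pos: [543.4, -345.8, 222.1]
tcp_rot: [-3.141, -0.001, 1.127]
contact_force: [-0.5, -0.0, -0.8]
opening: 87.2
grasp_force: 0.0
```

View pics/c3.png

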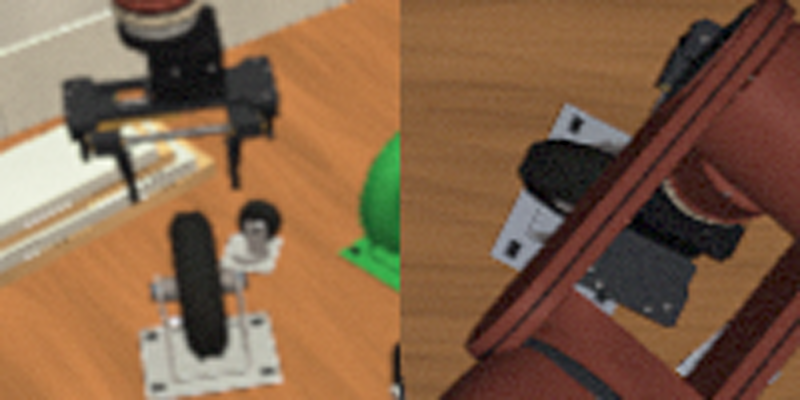

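The view shows the gripper straddling the wheel, with its fingers either side of the tyre at about (190,215). I'll descend and grip.

```bash
python3 -m crank '0 0 -0.03 0 0 0;0 0 -0.06 0 0 0;0 0 -0.091 0 0 0;0 0 -0.091 0 0 0' 0 40; python3 -m crank '0 0 0 0 0 0;0 0 0 0 0 0;0 0 0 0 0 0;0 0 0 0 0 0;0 0 0 0 0 0;0 0 0 0 0 0' 255 40;
```

```text
t: 3.38
eef_pos: [538.1, -348.4, 128.5]
tcp_rot: [-3.136, -0.001, 1.119]
contact_force: [0.4, 0.1, -1.1]
opening: 87.2
grasp_force: 0.0
t: 4.12
eef_pos: [541.5, -348.8, 131.9]
tcp_rot: [3.14, 0.0, 1.122]
contact_force: [2.5, -1.1, -0.3]
opening: 44.6
grasp_force: 40.0
```

```bash
python3 -m crank '0 0 0.02 0 0 0;0 0 0.05 0 0 0;0 0 0.09 0 0 0;0 0.03 0.12 0 0 -0.1;0 0.07 0.12 0 0 -0.25;0 0.11 0.12 0 0 -0.4;0 0.15 0.12 0 0 -0.55;0 0.15 0.12 0 0 -0.55' 255 40
python3 - <<'E'
from h import *
s=snap("scene");st=state();print(st["grasp_force"],st["opening"],st["contact_force"],[ (r["uv"],r["confidence"]) for r in recognise("scene","valve")])
uv=proj(s,st["eef_pos"])[0];print(uv)
x,y=int(uv[0]),int(uv[1]); 
cv2.imwrite("pics/c4.png",cv2.resize(s["image"][max(0,y-40):y+80,x-60:x+60,::-1],(600,600),interpolation=cv2.INTER_CUBIC))
E
```

```text
t: 5.12
eef_pos: [540.1, -195.0, 251.0]
tcp_rot: [-3.138, 0.001, 0.574]
contact_force: [0.7, -1.6, -7.7]
opening: 44.7
grasp_force: 40.0
39.9604998389259 44.66030926118614 [-0.00797042 -0.63650229 -7.88838231] [([255.3, 124.2], 0.56), ([216.2, 143.0], 0.55)]
[217.37428357 135.23849204]
```

View pics/c4.png

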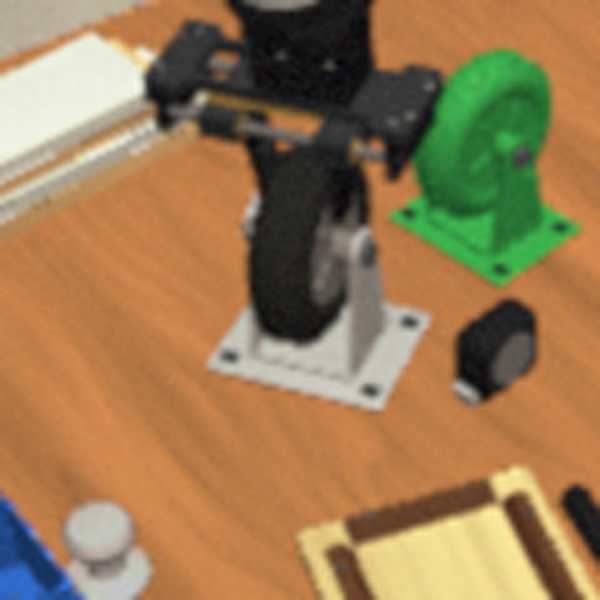

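The lifted caster hangs level. No valve shows on the side facing the camera, so I'll turn the other side round to make sure.

```bash
python3 -m crank '0 0 0 0 0 0.16;0 0 0 0 0 0.34;0 0 0 0 0 0.52;0 0 0 0 0 0.7;0 0 0 0 0 0.88;0 0 0 0 0 1.06;0 0 0 0 0 1.24;0 0 0 0 0 1.42;0 0 0 0 0 1.42' 255 40
python3 - <<'E'
from h import *
s=snap("scene");st=state();print(st["opening"],[ (r["uv"],r["confidence"]) for r in recognise("scene","valve")])
uv=proj(s,st["eef_pos"])[0];print(uv)
x,y=int(uv[0]),int(uv[1]); 
cv2.imwrite("pics/c5.png",cv2.resize(s["image"][y-20:y+60,x-40:x+40,::-1],(600,600),interpolation=cv2.INTER_CUBIC))
E
```

```text
t: 6.35
eef_pos: [540.5, -199.6, 251.2]
tcp_rot: [-3.141, -0.001, 1.99]
contact_force: [0.7, -0.1, -7.7]
opening: 44.6
grasp_force: 40.0
44.72682391234527 [([219.6, 141.3], 0.82), ([253.3, 121.8], 0.66)]
[216.91326643 134.88559357]
```

View pics/c5.png

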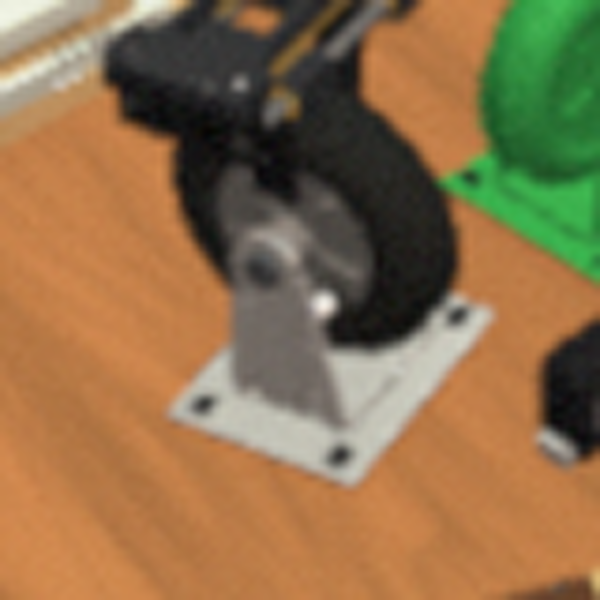

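The valve cap shows bright at crop (323,303), scene px (219.6,154.4), so the -y side is as assumed. I'll work out its angle and the drop-off move.

```bash
python3 - <<'E'
from h import *
s=snap("scene");st=state();p=np.array(st["eef_pos"]);y=st["tcp_rot"][2]; o=p.copy(); o[2]=p[2]-131+0
R=np.array([[np.cos(y),-np.sin(y),0],[np.sin(y),np.cos(y),0],[0,0,1]])
print(p,y)
for n,v in(("axle end",[0,-42,100]),("c1",[55,-70,5]),("c2",[-55,-70,5]),("c3",[55,70,5])):
    print(n,((proj(s,R@v+o)[0]-[176,114])*7.5).round())
for a in range(95,266,10):
    v=[34*np.sin(np.radians(a)),-33,100+34*np.cos(np.radians(a))]; print(a,((proj(s,R@v+o)[0]-[176,114])*7.5).round())
# jig check by network-free refine: scene-camera projection of board corners
J=[554.9,1.8];t=-.2776;Q=np.array([[np.cos(t),-np.sin(t)],[np.sin(t),np.cos(t)]])
print([proj(s,[*(Q@c+J),18])[0].round(1).tolist() for c in np.array([[95,175],[95,-105],[-95,-105],[-95,175]])])
d=snap("scene","jig1.png",crop=(200,170,310,270),s=6)
print("delta",J-p[:2],t-y)
E
```

```text
[ 540.787307   -199.08759842  251.38321458] 1.9881881756698907
axle end [264. 259.]
c1 [345. 477.]
c2 [157. 402.]
c3 [491. 306.]
95 [335. 275.]
105 [335. 284.]
115 [332. 291.]
125 [327. 297.]
135 [321. 302.]
145 [314. 305.]
155 [305. 306.]
165 [296. 305.]
175 [286. 303.]
185 [275. 299.]
195 [265. 294.]
205 [255. 287.]
215 [245. 279.]
225 [237. 270.]
235 [229. 260.]
245 [223. 250.]
255 [218. 240.]
265 [215. 230.]
[[240.8, 260.1], [215.6, 200.8], [261.9, 187.2], [292.7, 242.6]]
delta [ 14.112693   200.88759842] -2.2657881756698908
```

View pics/jig1.png

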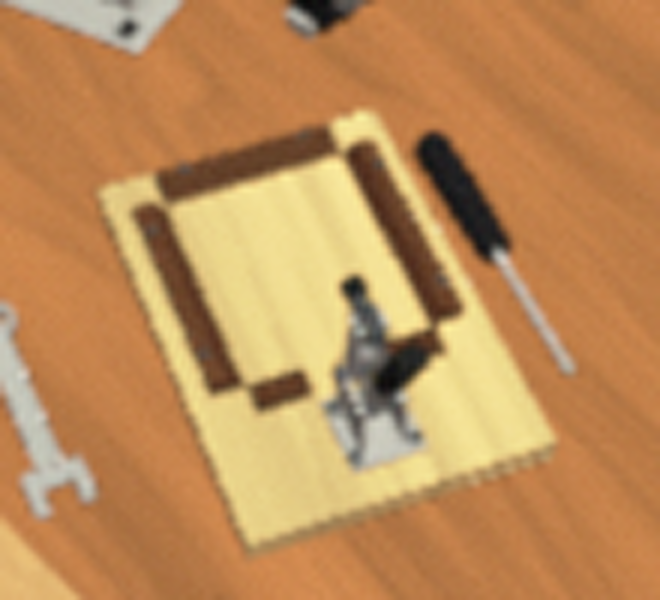

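The valve is about 130° from the top on the caster's +x side. Jig and caster projections differ from the picture by the same ~1 px, so the bias cancels. Now I'll carry it over.

```bash
python3 -m crank '0 0 0.01 0 0 -0.15;0 0.005 0.02 0 0 -0.33;0 0.01 0.02 0 0 -0.51;0 0.015 0.02 0 0 -0.69;0 0.02 0.02 0 0 -0.87;0 0.03 0.02 0 0 -1.05;0 0.04 0.02 0 0 -1.23;0 0.05 0.02 0 0 -1.41;0 0.06 0.02 0 0 -1.59;0 0.07 0.02 0 0 -1.77' 255 40; python3 -m crank '0.002 0.01 0 0 0 -0.15;0.004 0.03 0 0 0 -0.32;0.008 0.06 0 0 0 -0.5;0.014 0.1 0 0 0 -0.5;0.014 0.13 0 0 0 -0.5;0.014 0.13 0 0 0 -0.5;0.014 0.13 0 0 0 -0.5' 255 40
python3 - <<'E'
from h import *
st=state();print(st["eef_pos"],st["tcp_rot"])
a=snap("scene")["image"][130:250,190:310,::-1]; b=snap("top")["image"][110:210,180:280,::-1]
r=lambda x:cv2.resize(x,(400,400),interpolation=cv2.INTER_CUBIC)
cv2.imwrite("pics/c6.png",np.hstack([r(a),r(b)]))
E
```

```text
t: 7.8
eef_pos: [541.0, -128.3, 271.6]
tcp_rot: [3.142, 0.0, 0.214]
contact_force: [-0.2, -0.1, -7.8]
opening: 44.8
grasp_force: 40.0
t: 8.68
eef_pos: [555.0, 1.1, 271.6]
tcp_rot: [3.141, -0.0, -0.279]
contact_force: [0.2, -0.7, -7.3]
opening: 44.8
grasp_force: 39.9
[555.03771998   1.12360109 271.60836932] [ 3.14091679e+00 -3.11554416e-04 -2.78703458e-01]
```

View pics/c6.png

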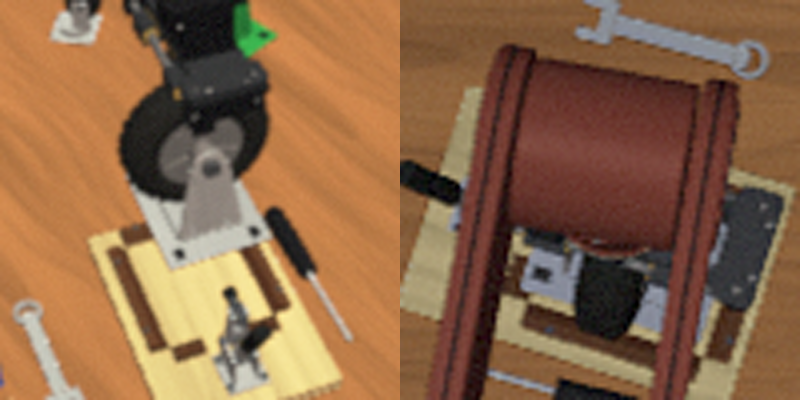

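The caster hangs level and square over the pocket, with the valve side away from the clamp. I'll lower it.

```bash
python3 -m crank '0 0.001 -0.03 0 0 0;0 0.001 -0.07 0 0 0;0 0.001 -0.095 0 0 0;0 0.001 -0.108 0 0 0;0 0.001 -0.113 0 0 0;0 0.001 -0.118 0 0 0;0 0.001 -0.121 0 0 0;0 0.001 -0.121 0 0 0' 255 40
```

```text
t: 9.78
eef_pos: [555.3, 2.4, 151.1]
tcp_rot: [-3.141, -0.001, -0.278]
contact_force: [1.2, -0.4, -8.2]
opening: 44.6
grasp_force: 39.9
```

```bash
python3 -m crank '0 0 -0.001 0 0 0;0 0 -0.002 0 0 0;0 0 -0.002 0 0 0' 255 40; python3 -m crank '0 0 -0.001 0 0 0;0 0 -0.001 0 0 0' 255 40
```

```text
t: 10.15
eef_pos: [555.3, 2.8, 150.3]
tcp_rot: [-3.141, -0.001, -0.278]
contact_force: [-5.0, 3.2, 3.6]
opening: 44.6
grasp_force: 39.9
t: 10.4
eef_pos: [555.7, 3.1, 150.1]
tcp_rot: [-3.141, -0.002, -0.278]
contact_force: [-5.1, 4.1, 8.0]
opening: 44.8
grasp_force: 40.0
```

```bash
python3 -m crank '0 0 0.002 0 0 0;0 0 0.002 0 0 0;0 0 0.002 0 0 0;0 0 0.002 0 0 0;0 0 0.002 0 0 0' 0 40;  python3 -m crank '0 0 0.03 0 0 0;0 0 0.07 0 0 0;0 0 0.12 0 0 0;0 0.03 0.14 0 0 0.16;0.010 0.07 0.14 0 0 0.34;0.02 0.1 0.14 0 0 0.52;0.03 0.13 0.14 0 0 0.70;0.04 0.15 0.14 0 0 0.88;0.04 0.15 0.14 0 0 1.06;0.04 0.15 0.14 0 0 1.24' 0 40
python3 - <<'E'
from h import *
d=snap("top");s=snap("scene")
a=s["image"][150:270,195:315,::-1]; b=d["image"][120:220,170:290,::-1]
r=lambda x:cv2.resize(x,(400,int(400*x.shape[0]/x.shape[1])),interpolation=cv2.INTER_CUBIC)
a=r(a);b=r(b);b=np.vstack([b,np.zeros((400-len(b),400,3),np.uint8)])
cv2.imwrite("pics/c7.png",np.hstack([a,b]))
E
```

```text
t: 11.02
eef_pos: [555.0, 2.3, 149.5]
tcp_rot: [3.142, 0.0, -0.278]
contact_force: [1.1, -0.4, 0.2]
opening: 83.7
grasp_force: 0.0
t: 12.28
eef_pos: [595.0, 152.9, 289.1]
tcp_rot: [-3.141, 0.0, 0.968]
contact_force: [0.1, 0.3, 0.2]
opening: 86.8
grasp_force: 0.0
```

```bash
python3 -m crank '-0.001 -0.013 0 0 0 0.16;-0.001 -0.013 0 0 0 0.331;-0.001 -0.013 -0.03 0 0 0.331;-0.001 -0.013 -0.07 0 0 0.331;-0.001 -0.013 -0.11 0 0 0.331;-0.001 -0.013 -0.146 0 0 0.331;-0.001 -0.013 -0.146 0 0 0.331;-0.001 -0.013 -0.146 0 0 0.331' 255 20
```

```text
t: 13.38
eef_pos: [595.0, 139.4, 145.1]
tcp_rot: [3.14, -0.001, 1.291]
contact_force: [0.4, 0.2, 1.3]
opening: 14.7
grasp_force: 0.0
```

```bash
python3 -m crank '0.004 0.0135 -0.002 0 0 0;0.0087 0.0305 -0.01 0 0 0;0.0126 0.0443 -0.02 0 0 0;0.016 0.0564 -0.033 0 0 0;0.0175 0.0615 -0.04 0 0 0;0.0188 0.0661 -0.047 0 0 0' 255 20;python3 -m crank '0.001 0.0035 -0.008 0 0 0;0.002 0.007 -0.016 0 0 0;0.0028 0.0095 -0.025 0 0 0;0.0033 0.0115 -0.033 0 0 0;0.0033 0.0115 -0.037 0 0 0;0.0033 0.0115 -0.038 0 0 0;0.0033 0.0115 -0.038 0 0 0' 255 20
```

```text
t: 14.12
eef_pos: [612.3, 205.9, 95.8]
tcp_rot: [-3.14, 0.001, 1.293]
contact_force: [-1.4, -1.9, 4.1]
opening: 0.6
grasp_force: 2.5
t: 15.0
eef_pos: [615.8, 217.1, 60.3]
tcp_rot: [-3.141, 0.0, 1.293]
contact_force: [-6.9, -1.3, 12.4]
opening: 0.4
grasp_force: 6.2
```

```bash
python3 -m crank '0 0 0.04 0 0 0;0 0 0.1 0 0 0;0 0 0.16 0 0 -0.15;-0.005 -0.02 0.195 0 0 -0.33;-0.015 -0.05 0.195 0 0 -0.51;-0.025 -0.09 0.195 0 0 -0.69;-0.035 -0.13 0.195 0 0 -0.87;-0.045 -0.17 0.195 0 0 -1.05;-0.055 -0.20 0.195 0 0 -1.23;-0.061 -0.215 0.195 0 0 -1.41' 0 30
python3 - <<'E'
from h import *
from scipy.spatial.transform import Rotation as Ro
s=snap("scene");d=snap("top");print(state()["eef_pos"],state()["q"].round(2))
for n,k in(("scene","clamp_grip"),("top","clamp_grip"),("scene","valve"),("scene","axle")): print(n,k,[(np.round(r["uv"],1).tolist(),round(r["confidence"],2)) for r in recognise(n,k)])
J=np.array([554.9,2,0]);Q=Ro.from_euler("z",-.278).as_matrix()
for n,v in(("locked",[0,219,60]),("open",[0,160,128]),("axle",[0,42,118])): print(n,proj(s,Q@v+J).round(1),proj(d,Q@v+J).round(1))
# arc rows
u=Q[:,1];xj=Q[:,0];z=np.array([0,0,1.]);A=np.array([555,2.3,118.])
pos=lambda a,r:A+r*(np.sin(a)*xj+np.cos(a)*z)
up=np.array([555,2.3,254.])
print("approach from upright:")
for a,r in((.15,130),(.3,125),(.44,120),(.576,116),(.576,95),(.576,70),(.576,46)): print(np.round((pos(a,r)-up)/1e3,4),(a*u).round(3))
print("stroke")
a0=.576
for i in range(1,9):
    a=a0-i*.142; print(np.round((pos(a,46)-pos(a0,46))/1e3,4),((a-a0)*u).round(3))
E
```

```text
t: 16.25
eef_pos: [554.7, 0.2, 253.5]
tcp_rot: [3.141, -0.0, -0.125]
contact_force: [-0.3, -0.3, -0.5]
opening: 85.2
grasp_force: 0.0
[5.54745633e+02 4.22649316e-01 2.53539091e+02] [-0.14  0.03  1.67 -0.    1.43  1.55]
scene clamp_grip [([270.6, 249.3], 0.54)]
top clamp_grip [([176.2, 155.4], 0.73)]
scene valve [([245.8, 193.3], 0.68), ([265.6, 118.6], 0.63)]
scene axle [([245.2, 202.1], 0.72), ([267.2, 122.1], 0.53)]
locked [[272.8 254.8]] [[172.5 152.4]]
open [[266.1 228.4]] [[187.4 155.3]]
axle [[252.7 204.1]] [[225.  167.4]]
approach from upright:
[ 0.0187 -0.0053 -0.0075] [0.041 0.144 0.   ]
[ 0.0355 -0.0101 -0.0166] [0.082 0.288 0.   ]
[ 0.0492 -0.014  -0.0274] [0.121 0.423 0.   ]
[ 0.0608 -0.0173 -0.0387] [0.158 0.554 0.   ]
[ 0.0498 -0.0142 -0.0563] [0.158 0.554 0.   ]
[ 0.0367 -0.0105 -0.0773] [0.158 0.554 0.   ]
[ 0.0241 -0.0069 -0.0974] [0.158 0.554 0.   ]
stroke
[-0.0055  0.0016  0.0032] [-0.039 -0.137 -0.   ]
[-0.0114  0.0032  0.0055] [-0.078 -0.273 -0.   ]
[-0.0175  0.005   0.0069] [-0.117 -0.41  -0.   ]
[-0.0237  0.0068  0.0074] [-0.156 -0.546 -0.   ]
[-0.03    0.0086  0.007 ] [-0.195 -0.683 -0.   ]
[-0.0361  0.0103  0.0057] [-0.234 -0.819 -0.   ]
[-0.042   0.012   0.0035] [-0.273 -0.956 -0.   ]
[-0.0476  0.0136  0.0004] [-0.312 -1.092 -0.   ]
```

```bash
python3 -m crank '0 0 0 0 0 -0.161;0 0 0 0 0 -0.161' 0 30; python3 -m crank '0.0187 -0.0053 -0.0075 0.041 0.144 0;0.0355 -0.0101 -0.0166 0.082 0.288 0;0.0492 -0.014 -0.0274 0.121 0.423 0;0.0608 -0.0173 -0.0387 0.158 0.554 0;0.0498 -0.0142 -0.0563 0.158 0.554 0;0.0367 -0.0105 -0.0773 0.158 0.554 0;0.0241 -0.0069 -0.0974 0.158 0.554 0;0.0241 -0.0069 -0.0974 0.158 0.554 0' 0 30; python3 -m crank '0 0 0 0 0 0;0 0 0 0 0 0;0 0 0 0 0 0;0 0 0 0 0 0;0 0 0 0 0 0;0 0 0 0 0 0' 255 30
```

```text
t: 16.8
eef_pos: [555.3, 2.9, 253.4]
tcp_rot: [-3.141, 0.0, -0.274]
contact_force: [0.4, -0.5, -0.5]
opening: 87.0
grasp_force: 0.0
t: 17.8
eef_pos: [577.7, -3.9, 154.2]
tcp_rot: [-3.14, 0.581, -0.273]
contact_force: [0.7, -0.2, -0.0]
opening: 87.1
grasp_force: 0.0
t: 18.55
eef_pos: [579.3, -4.9, 156.2]
tcp_rot: [3.141, 0.576, -0.278]
contact_force: [1.0, -0.4, 1.6]
opening: 44.6
grasp_force: 30.0
```

```bash
python3 -m crank '-0.0055 0.0016 0.0032 -0.039 -0.137 0;-0.0114 0.0032 0.0055 -0.078 -0.273 0;-0.0175 0.005 0.0069 -0.117 -0.41 0;-0.0237 0.0068 0.0074 -0.156 -0.546 0;-0.03 0.0086 0.007 -0.195 -0.683 0;-0.0361 0.0103 0.0057 -0.234 -0.819 0;-0.042 0.012 0.0035 -0.273 -0.956 0;-0.0476 0.0136 0.0004 -0.312 -1.092 0;-0.0476 0.0136 0.0004 -0.312 -1.092 0' 255 30
```

```text
t: 19.68
eef_pos: [527.8, 9.4, 153.3]
tcp_rot: [3.14, -0.555, -0.277]
contact_force: [0.3, 0.2, -10.8]
opening: 44.9
grasp_force: 30.0
```

```bash
python3 -m crank '0 0 0 0 0 0;0 0 0 0 0 0;0 0 0 0 0 0;0 0 0 0 0 0' 0 30; python3 - <<'E'
from h import *
from scipy.spatial.transform import Rotation as Ro
Q=Ro.from_euler("z",-.278).as_matrix()
u=Q[:,1];xj=Q[:,0];z=np.array([0,0,1.]);A=np.array([555,2.3,118.])
pos=lambda a,r:A+r*(np.sin(a)*xj+np.cos(a)*z)
a0=-.56;b=pos(a0,46)
for a,r in((a0,70),(a0,95),(a0,116),(-.38,120),(-.2,125),(-.02,125),(.16,125),(.34,125),(.5,116),(.576,116)): print(np.round((pos(a,r)-b)/1e3,4),((a-a0)*u).round(3))
b=pos(.576,116)
for r in(90,68,46): print(np.round((pos(.576,r)-b)/1e3,4))
b=pos(.576,46)
E
```

```text
t: 20.18
eef_pos: [532.3, 8.5, 157.0]
tcp_rot: [3.141, -0.56, -0.279]
contact_force: [-0.1, -0.3, -0.2]
opening: 76.8
grasp_force: 0.0
[-0.0123  0.0035  0.0203] [0. 0. 0.]
[-0.025   0.0071  0.0415] [0. 0. 0.]
[-0.0358  0.0102  0.0593] [0. 0. 0.]
[-0.0193  0.0055  0.0725] [0.049 0.173 0.   ]
[-0.0004  0.0001  0.0835] [0.099 0.346 0.   ]
[ 0.0211 -0.006   0.086 ] [0.148 0.519 0.   ]
[ 0.0426 -0.0122  0.0844] [0.198 0.692 0.   ]
[ 0.0636 -0.0181  0.0789] [0.247 0.865 0.   ]
[ 0.077  -0.022   0.0628] [0.291 1.019 0.   ]
[ 0.0843 -0.024   0.0583] [0.312 1.092 0.   ]
[-0.0136  0.0039 -0.0218]
[-0.0251  0.0072 -0.0403]
[-0.0367  0.0105 -0.0587]
```

```bash
python3 -m crank '-0.0123 0.0035 0.0203 0 0 0;-0.025 0.0071 0.0415 0 0 0;-0.0358 0.0102 0.0593 0 0 0;-0.0193 0.0055 0.0725 0.049 0.173 0;-0.0004 0.0001 0.0835 0.099 0.346 0;0.0211 -0.006 0.086 0.148 0.519 0;0.0426 -0.0122 0.0844 0.198 0.692 0;0.0636 -0.0181 0.0789 0.247 0.865 0;0.077 -0.022 0.0628 0.291 1.019 0;0.0843 -0.024 0.0583 0.312 1.092 0' 0 30; python3 -m crank '-0.0136 0.0039 -0.0218 0 0 0;-0.0251 0.0072 -0.0403 0 0 0;-0.0367 0.0105 -0.0587 0 0 0;-0.0367 0.0105 -0.0587 0 0 0' 0 30;python3 -m crank '0 0 0 0 0 0;0 0 0 0 0 0;0 0 0 0 0 0;0 0 0 0 0 0;0 0 0 0 0 0;0 0 0 0 0 0' 255 30
python3 -m crank '-0.0055 0.0016 0.0032 -0.039 -0.137 0;-0.0114 0.0032 0.0055 -0.078 -0.273 0;-0.0175 0.005 0.0069 -0.117 -0.41 0;-0.0237 0.0068 0.0074 -0.156 -0.546 0;-0.03 0.0086 0.007 -0.195 -0.683 0;-0.0361 0.0103 0.0057 -0.234 -0.819 0;-0.042 0.012 0.0035 -0.273 -0.956 0;-0.0476 0.0136 0.0004 -0.312 -1.092 0;-0.0476 0.0136 0.0004 -0.312 -1.092 0' 255 30;python3 -m crank '0 0 0 0 0 0;0 0 0 0 0 0;0 0 0 0 0 0;0 0 0 0 0 0' 0 30
```

```text
t: 21.42
eef_pos: [616.2, -16.0, 210.3]
tcp_rot: [3.141, 0.585, -0.279]
contact_force: [0.4, -0.3, -0.4]
opening: 87.0
grasp_force: 0.0
t: 21.92
eef_pos: [577.9, -4.5, 154.2]
tcp_rot: [3.141, 0.58, -0.278]
contact_force: [-0.2, 0.2, -0.6]
opening: 87.0
grasp_force: 0.0
t: 22.68
eef_pos: [579.1, -5.4, 156.2]
tcp_rot: [3.14, 0.576, -0.279]
contact_force: [0.1, -3.7, 0.4]
opening: 44.8
grasp_force: 30.0
t: 23.8
eef_pos: [528.0, 9.5, 153.7]
tcp_rot: [3.14, -0.557, -0.277]
contact_force: [2.7, -0.3, -10.6]
opening: 45.0
grasp_force: 30.0
t: 24.3
eef_pos: [532.2, 8.7, 156.9]
tcp_rot: [3.142, -0.56, -0.279]
contact_force: [0.3, 0.2, 0.9]
opening: 76.6
grasp_force: 0.0
```

```bash
python3 -m crank '-0.0123 0.0035 0.0203 0 0 0;-0.025 0.0071 0.0415 0 0 0;-0.0358 0.0102 0.0593 0 0 0;-0.02 -0.03 0.10 0.049 0.173 0;-0.01 -0.08 0.13 0.099 0.346 0;0 -0.13 0.14 0.154 0.538 0;0 -0.18 0.14 0.154 0.538 0;0 -0.24 0.14 0.154 0.538 0;0 -0.30 0.14 0.154 0.538 0;0 -0.35 0.14 0.154 0.538 0' 0 30; python3 - <<'E'
from h import *
from scipy.spatial.transform import Rotation as Ro
print(state()["eef_pos"])
d=snap("top");s=snap("scene")
for n,k in(("top","valve"),("scene","valve"),("top","axle"),("top","clamp_grip"),("scene","clamp_grip")): print(n,k,[(np.round(r["uv"],1).tolist(),round(r["confidence"],2)) for r in recognise(n,k)])
J=np.array([554.9,2,18]);Q=Ro.from_euler("z",-.278).as_matrix()
off=np.array([200,145]); 
for a in range(-40,71,10):
    v=[34*np.sin(np.radians(a)),-33,100+34*np.cos(np.radians(a))]; X=Q@v+J;print(a,((proj(d,X)[0]-off)*8).round(),end=" ")
print("corners",[((proj(d,Q@np.array(v)+J)[0]-off)*8).round().tolist() for v in([55,-70,5],[-55,-70,5],[-55,70,5],[55,70,5])])
b=cv2.resize(d["image"][145:203,200:258,::-1],(464,464),interpolation=cv2.INTER_CUBIC)
a=cv2.resize(s["image"][170:270,215:295,::-1],(336,420),interpolation=cv2.INTER_CUBIC)
cv2.imwrite("pics/c8.png",np.hstack([b,np.vstack([a,np.zeros((44,336,3),np.uint8)])]))
E
```

```text
t: 25.55
eef_pos: [531.5, -343.8, 296.0]
tcp_rot: [-3.141, 0.0, -0.279]
contact_force: [0.6, 0.9, -0.6]
opening: 87.2
grasp_force: 0.0
[ 531.46142387 -343.76568865  296.02622481]
top valve [([240.8, 173.5], 0.75), ([355.9, 286.9], 0.73)]
scene valve [([247.2, 191.6], 0.78), ([346.8, 286.8], 0.73)]
top axle [([240.2, 174.4], 0.79), ([357.2, 280.3], 0.77), ([379.2, 218.0], 0.47)]
top clamp_grip [([181.8, 155.6], 0.48)]
scene clamp_grip [([271.1, 247.5], 0.72)]
-40 [371. 289.] -30 [374. 276.] -20 [379. 261.] -10 [383. 246.] 0 [388. 231.] 10 [393. 216.] 20 [398. 202.] 30 [402. 188.] 40 [406. 177.] 50 [410. 167.] 60 [412. 160.] 70 [414. 155.] corners [[519.0, 157.0], [437.0, 417.0], [105.0, 312.0], [188.0, 53.0]]
```

View pics/c8.png

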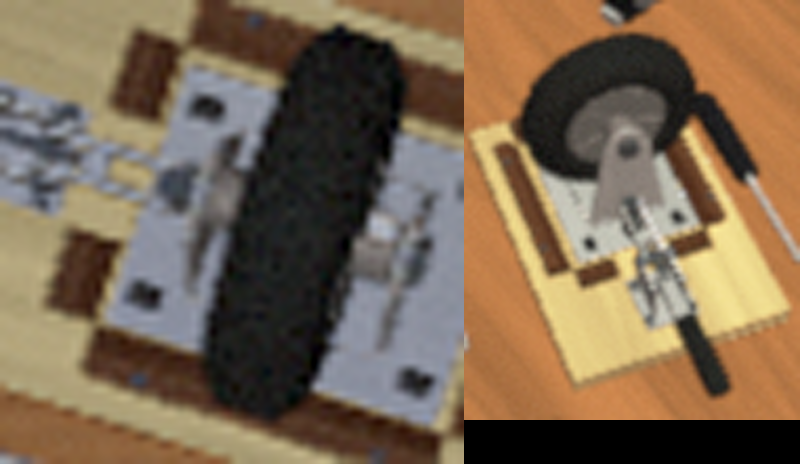

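The picture shows the plate flat in the pocket, the clamp arm down on it with the handle level, and the valve cap at (381,228) in the top crop. That's close to the top, maybe a few degrees towards +x. I'll measure it relative to the tyre so the calibration bias cancels.

```bash
python3 - <<'E'
from h import *
from scipy.spatial.transform import Rotation as Ro
d=snap("top");im=cv2.resize(d["image"],None,fx=8,fy=8,interpolation=cv2.INTER_CUBIC).astype(int)
off=np.array([200,145])*8; c=im[off[1]:off[1]+464,off[0]:off[0]+464].astype(np.uint8)
m=(c.max(2)<45).astype(np.uint8); m=cv2.morphologyEx(m,cv2.MORPH_OPEN,np.ones((25,25)))
n,l,st,ce=cv2.connectedComponentsWithStats(m); i=1+np.argmax(st[1:,4]); print("tyre",st[i],ce[i])
g=c[200:255,360:410].min(2).astype(float);w=np.clip(g-190,0,None);yy,xx=np.mgrid[200:255,360:410]; print("cap",g.max(),(xx*w).sum()/w.sum(),(yy*w).sum()/w.sum())
J=np.array([554.9,2,18]);Q=Ro.from_euler("z",-.278).as_matrix()
px=lambda X:(proj(d,X)+.5-off/8)*8-.5
th=np.linspace(0,2*np.pi,120);T=[]
for r,h in((75,8),(73,15),(68,20),(60,22.5)):
    for s in(-1,1): T+=[[r*np.sin(t),s*h,100+r*np.cos(t)] for t in th]
hull=cv2.convexHull(px(np.array(T)@Q.T+J).astype(np.float32)); M=cv2.moments(hull); mc=np.array([M["m10"],M["m01"]])/M["m00"]; print("model tyre",mc,cv2.boundingRect(hull))
for a in(-10,0,10,20): print(a,[(px(Q@np.array([34*np.sin(np.radians(a)),-y,100+34*np.cos(np.radians(a))])+J)[0]-mc+ce[i]).round(1).tolist() for y in(30,35.5)])
E
```

```text
tyre [  206    34   200   382 43708] [301.60927061 221.87949574]
cap 184.0 nan nan
model tyre [307.25090546 215.15900577] (202, 19, 212, 394)
-10 [[373.6, 254.1], [387.8, 258.6]]
0 [[378.4, 238.7], [392.6, 243.2]]
10 [[383.2, 223.7], [397.4, 228.1]]
20 [[387.9, 209.3], [402.1, 213.8]]<stdin>:7: RuntimeWarning: invalid value encountered in scalar divide
```

```bash
python3 - <<'E'
from h import *
from scipy.spatial.transform import Rotation as Ro
Q=Ro.from_euler("z",-.278).as_matrix()
u=Q[:,1];xj=Q[:,0];z=np.array([0,0,1.]);A=np.array([555,2.3,118.])
pos=lambda a,r:A+r*(np.sin(a)*xj+np.cos(a)*z)
b=pos(-.56,46)+[0,-350,140]; print(b)
e=pos(.576,116); print("pre",(e-b)/1e3,.576*u)
b=pos(.576,46)
for a in(.536,.496,.451): print(((pos(a,46)-b)/1e3).round(4),((a-.576)*u).round(3))
for r in(70,95,120): print(((pos(.451,r)-pos(.451,46))/1e3).round(4))
E
```

```text
[ 531.50357004 -340.99434933  296.97373511]
pre [ 0.08425278  0.32595508 -0.08169056] [0.1580734  0.55388519 0.        ]
[-0.0015  0.0004  0.001 ] [-0.011 -0.038 -0.   ]
[-0.003   0.0009  0.0019] [-0.022 -0.077 -0.   ]
[-0.0048  0.0014  0.0028] [-0.034 -0.12  -0.   ]
[ 0.0101 -0.0029  0.0216]
[ 0.0205 -0.0059  0.0441]
[ 0.031  -0.0089  0.0666]
```

```bash
python3 -m crank '0.01 0.05 0 0 0 0;0.03 0.10 0 0 0 0;0.05 0.15 0 0 0 0;0.07 0.20 0 0.04 0.139 0;0.08 0.25 0 0.08 0.277 0;0.0843 0.30 0 0.12 0.42 0;0.0843 0.326 -0.03 0.158 0.554 0;0.0843 0.326 -0.0817 0.158 0.554 0;0.0843 0.326 -0.0817 0.158 0.554 0' 0 30;python3 -m crank '-0.0136 0.0039 -0.0218 0 0 0;-0.0251 0.0072 -0.0403 0 0 0;-0.0367 0.0105 -0.0587 0 0 0;-0.0367 0.0105 -0.0587 0 0 0' 0 30;python3 -m crank '0 0 0 0 0 0;0 0 0 0 0 0;0 0 0 0 0 0;0 0 0 0 0 0;0 0 0 0 0 0;0 0 0 0 0 0' 255 30
python3 -m crank '-0.0015 0.0004 0.001 -0.011 -0.038 0;-0.003 0.0009 0.0019 -0.022 -0.077 0;-0.0048 0.0014 0.0028 -0.034 -0.12 0;-0.0048 0.0014 0.0028 -0.034 -0.12 0;-0.0048 0.0014 0.0028 -0.034 -0.12 0' 255 30;python3 -m crank '0 0 0 0 0 0;0 0 0 0 0 0;0 0 0 0 0 0;0 0 0 0 0 0;0 0 0 0 0 0' 0 30
python3 -m crank '0.0101 -0.0029 0.0216 0 0 0;0.0205 -0.0059 0.0441 0 0 0;0.031 -0.0089 0.0666 0 0 0;0.02 -0.04 0.11 -0.04 -0.139 0;0 -0.09 0.14 -0.08 -0.277 0;-0.02 -0.14 0.14 -0.124 -0.434 0;-0.03 -0.20 0.14 -0.124 -0.434 0;-0.05 -0.25 0.14 -0.124 -0.434 0;-0.05 -0.30 0.14 -0.124 -0.434 0;-0.05 -0.35 0.14 -0.124 -0.434 0' 0 30
python3 - <<'E'
from h import *
d=snap("top");im=cv2.resize(d["image"],None,fx=8,fy=8,interpolation=cv2.INTER_CUBIC)
c=im[1160:1624,1600:2064]
m=(c.max(2)<45).astype(np.uint8); m=cv2.morphologyEx(m,cv2.MORPH_OPEN,np.ones((25,25)))
n,l,st,ce=cv2.connectedComponentsWithStats(m); i=1+np.argmax(st[1:,4]); print("tyre",st[i],ce[i])
g=c[190:290,355:415].min(2).astype(float); w=np.clip(g-g.max()+15,0,None);yy,xx=np.mgrid[190:290,355:415]; print("cap",g.max(),(xx*w).sum()/w.sum(),(yy*w).sum()/w.sum())
print(c[190:290:8,361:405:8].min(2))
print([(np.round(r["uv"],1).tolist(),round(r["confidence"],2)) for r in recognise("scene","clamp_grip")],state()["contact_force"])
E
```

```text
t: 27.08
eef_pos: [613.3, -13.2, 209.7]
tcp_rot: [3.14, 0.586, -0.277]
contact_force: [-0.0, -0.4, -0.1]
opening: 87.0
grasp_force: 0.0
t: 27.58
eef_pos: [579.0, -4.4, 158.4]
tcp_rot: [3.141, 0.575, -0.278]
contact_force: [0.2, 0.4, 0.4]
opening: 86.8
grasp_force: 0.0
t: 28.32
eef_pos: [579.1, -5.3, 156.0]
tcp_rot: [3.14, 0.576, -0.279]
contact_force: [0.5, -3.3, -0.1]
opening: 45.0
grasp_force: 30.0
t: 28.95
eef_pos: [574.4, -3.9, 159.2]
tcp_rot: [3.141, 0.452, -0.279]
contact_force: [-0.7, -5.2, 2.3]
opening: 44.6
grasp_force: 30.0
t: 29.58
eef_pos: [574.4, -3.1, 158.9]
tcp_rot: [-3.141, 0.452, -0.278]
contact_force: [-0.4, 0.5, -0.4]
opening: 83.8
grasp_force: 0.0
t: 30.82
eef_pos: [524.0, -354.9, 299.6]
tcp_rot: [3.141, -0.001, -0.279]
contact_force: [1.0, 1.0, -0.3]
opening: 86.6
grasp_force: 0.0
tyre [  205    34   201   381 43723] [301.29675457 222.00679276]
cap 181.0 379.20274914089345 235.11821305841926
[[  2  24  59 112 141 143]
 [ 18  11  76 129 143 142]
 [ 33  27  73 127 145 144]
 [ 23  42  75 102 111 123]
 [ 16  84 112  84  61  80]
 [ 59 149 180 163 121  94]
 [ 90 157 171 176 137 122]
 [ 83 133 164 161 115 127]
 [ 96 101 125 123 106 123]
 [ 98 100 101  92 117 120]
 [ 90  92  96  80 124 128]
 [113 112  96  85 122 121]
 [149 144 124 123 122 112]]
[([271.1, 247.5], 0.72)] [-0.77554146  0.63200689  0.57177156]
```

```bash
python3 -c "
from workcell import *
print(hand_in())"
```

```text
the job is handed in; nothing more can be done
None
```

The job is handed in: the caster sits flat in the jig pocket, clamped, with the valve away from the clamp and within about 2° of the top by camera measurement, and it finished at about 31 s with no contact on the other things that I noticed, though I didn't re-check their positions.

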